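# Pop the touch-latch lid of the sachet box and push it open

## Robot

A 7-joint arm with a two-finger parallel gripper is mounted at the origin on the work surface; the furniture and walls round the work are solid. World frame = base frame: x ahead of the robot, y to its left, z up, the work surface at z = 0. Lengths are in m, angles in degrees, forces in N, time in s.
With the tool pointing down it reaches from about 0.425 to 0.875 m from the base axis. Payload 4.7 kg.
Tool frame: the origin (TCP) lies on the mounting face of the last link; the fingertips stand 182 mm ahead of it and the grasp point (between the pads) lies 164 mm ahead of it; z points along the fingers, y is the line along which they close (so a half turn about z gives the same grasp; the last joint's range is limited). The gripper opens to 87 mm and grips with 3 to 60 N. Pads are 19 mm wide; open, the fingers measure 117 mm over their backs; the gripper's body (75 mm by 190 mm) begins 51 mm behind the grasp point.
Start: joints at [64.349, 18.392, -4.016, 83.108, 1.295, 78.541, -3.26], TCP at [0.29, -0.582, 0.405] pointing down, gripper open.
Joint ranges: [-163.93, 163.93], [-17.29, 119.83], [-79.2, 71.16], [3.27, 140.29], [-89.18, 269.18], [5.43, 117.66], [-154.24, 154.24]. Speed limits (degrees/s): [147.25, 147.25, 180, 180, 180, 180, 180].

## Interface

Orientations are given as [roll, pitch, yaw] about the fixed x, y, z axes, in that order (R = Rz(yaw) Ry(pitch) Rx(roll)).
In Python, from cell import env gives the robot as it stands.
- The arm moves only by the tool servo_tool, never from a script. Its argument "plan" is a list of rows, each an object with "xyz": the shift along the tool's x, y, z in cm, a list of three; "twist": the turn, a rotation vector about the tool's x, y, z in degrees, a list of three; "jaw": the closure, from 0 (fully open) to 1 (shut). In form: [{"xyz": [x, y, z], "twist": [wx, wy, wz], "jaw": jaw}, ...]. A call has 1 to 10 rows; each row is the pose to reach, as a shift and turn from the pose commanded when the call began, along the tool's axes at that moment; what a row does not reach only later rows make up. A row lasts 1/12 s, in which the tool goes at most 41.7 mm and 7.16 degrees, less where a joint would pass 70% of its speed; a pose out of reach is approached as far as the arm can. A call with a gripper value outside its range is refused whole. The fingers move at their own pace and stop on an object; "newtons" is the grip in N (left out, the last holds). Time passes only in rows, so rows that repeat a pose let the fingers close. It gives the time, the measured TCP pose, the force, the opening and the grip force at its end, in the units of the state.
- env.get_obs(): the state, without advancing time (a new reading comes with each control period).
- env.read_camera(name): name is "scene" or "side" or "wrist"; returns a dict with "img" (400x640x3 uint8, red, green, blue), "camera_matrix" (3x3 intrinsics, pixels), "k1" (the pictures are not rectified: a ray, as slopes to the right and down, at radius r is drawn at 1 + k1 r^2 times it, then the intrinsics apply), "R" (3x3) and "t" (3): a world point X has camera coordinates R X + t. Camera axes: x right, y down, z forward; pixel columns grow to the right and rows downward; lengths in m; the calibration is good to about 2 mm. A picture is of the moment at which its call begins. There is no depth.
- env.sign_off(): hands the job in; it is judged then, once.
The state is a dict: "time_s": time; "qpos": joint angles; "joint_velocities": joint speeds; "effort": joint torques, N m; "tool_pos": TCP position; "tool_rot": TCP orientation; "force": force on the tool from outside, world axes, zero at the start; "wrist_torque": the same for the moment, N m; "grip_width": finger opening in m; "grasp_force": force on a finger pad.
Only numpy, scipy, OpenCV 4.12 (cv2) and the standard library are available. Lean on these libraries where they do the work, as an engineer would, in place of code of your own. Each camera call takes 0.05 s, during which the arm holds its last target. There are 200 camera calls.

## Task

Open the wider of the two grey boxes with the fingertips, gripping nothing: gently press the front part of its lid down until the touch catch lets go, then take the fingers away so that the spring throws the lid ajar by itself. Then push the lid's front edge back with the outside of the fingers until the lid has gone past upright and stays open. Leave the narrow box shut, the sachets in the wide box, and the things standing around where they are.

Things in the scene. Friction and masses are not known exactly. Their poses are not given: they have to be found in the camera images.
- wide_box: The box to open, fixed to the table: grey, 95 deep (x) x 120 wide (y) x 60 mm high. Its aluminium lid overlaps it: 129 mm wide, 102 mm from hinge line to front edge, top face 70 mm above the table when shut; its skirt at front and sides reaches 10 mm below the hinge line. Origin: centre of the underside; z up, -x is the front (towards the robot, turned by the yaw); hinge along y at the back (+x).
- wide_lid (a joint): Lid angle, rad (noisy by about 0.01). 0 shut and latched; -0.055 pressed to its stop (front edge 5.5 mm down, under 6 N until the stop). At about -0.037 (3.8 mm) the catch lets go; once the fingers lift, a spring raises the lid in about a second to 0.9, where it waits. From there it is pushed on against slight friction (2 N); 1.57 upright, 2.05 stop; past upright it stays open.
- wide_lid_press (a point): Point to press on the wide box's lid: on its top face, midway along y, 15 mm behind its front edge; moves with the lid. Its axes are the lid's own (z out of the top face).
- wide_lid_hinge (a point): Midpoint of the wide lid's hinge line, on the box, 66 mm above the table, 50 mm behind the box's middle; axes as the box's (y along the hinge). Under the lid a 50 mm catch stem hangs near its left (+y) end, 38 mm from the middle and 27 mm behind the front edge, and stands out towards the robot when the lid is up; the rest of the front edge is clear to push.
- narrow_box: The other box, to be left shut: same build, depth and height, but only 75 mm wide (lid 84 mm). Origin: centre of its underside; axes as for the wide box. The two boxes stand on either side of the long blue heat sealer, either one on either side.
- narrow_lid (a joint): Angle of the narrow box's lid, rad: 0 = shut and latched, negative = pressed, positive = open.
- sachet_1: Small white flat sachet, 30 x 44 x 7 mm, lying loose on the floor of the wide box, under the lid. Origin at its underside centre.
- sachet_2: A second such sachet in the wide box.
- gold_jar: Bystander: jar with gold lid, 71 mm across, 99 mm high, at the far left of the table. Origin at its underside centre.
- white_jar: Bystander: jar with whitish cover, 69 mm across, 99 mm high, at the near right. Origin at its underside centre.
- stamp: Bystander: wooden hand stamp, 26 x 48 x 92 mm, standing at the near left. Origin at its underside centre.
- tape: Bystander: roll of tape lying flat, 92 mm across, 48 mm high, at the near right. Origin at its underside centre.
There are look-alikes about, which are no part of the job. Leave any turquoise look-alike of the narrow_box alone.

How it is judged:
By the outcome, as a careful person would: the job done as asked, in the order asked, and still so for the second after the job is handed in, with the robot touching nothing.
It also fails if it takes over 42 s, if anything falls off the work surface, if the arm or the gripper's body presses on something with over 40 N, if the wrist force passes 120 N, or if a joint passes its speed limit or range.

## Working session

There is one attempt and no reset: what is moved stays moved. The work goes in short steps, Python scripts to look and compute and a tool call to move; the robot and the scene stay as the last step left them, time stands still between calls to the robot, and variables do not carry over. Pictures are saved under pics/ and viewed, at most 10 in all, crops included, and the job is handed in when it is done.

Besides the shell and the picture viewer there is one more tool, called after "Call:" in YAML: its name, and indented under it one key for each argument. servo_tool: Moves the arm, as the interface text tells. Its arguments: {"type":"object","properties":{"plan":{"type":"array","items":{"type":"object","properties":{"xyz":{"type":"array","items":{"type":"number"}},"twist":{"type":"array","items":{"type":"number"}},"jaw":{"type":"number"}}}},"newtons":{"type":"number"}},"required":["plan"]}

```bash
mkdir -p pics; ls
python3 - <<'E'
from cell import env
import cv2,numpy as np
o=env.get_obs();print({k:np.round(o[k],3).tolist() for k in o})
for n in("scene","side"):
    c=env.read_camera(n);cv2.imwrite(f"pics/{n}0.png",c["img"][:,:,::-1])
    print(n,np.round(c["camera_matrix"],1).tolist(),c["k1"],np.round(-c["R"].T@c["t"],3),np.round(c["R"],2).tolist())
E
```

```text
pics
{'time_s': 0.0, 'qpos': [64.353, 18.44, -4.016, 83.174, 1.294, 78.541, -3.26], 'joint_velocities': [-0.006, 0.024, 0.021, 0.019, 0.045, -0.048, 0.194], 'effort': [0.001, -49.128, -0.403, -31.253, -0.064, 0.044, 0.0], 'tool_pos': [0.289, -0.582, 0.404], 'tool_rot': [-179.89, 0.005, 26.457], 'force': [0.286, 0.881, 0.356], 'wrist_torque': [0.006, 0.004, -0.014], 'grasp_force': 0.0, 'grip_width': 0.087}
scene [[389.5, 0.0, 319.9], [0.0, 389.5, 202.4], [0.0, 0.0, 1.0]] -0.02170119793839774 [0.01  0.601 0.892] [[-0.75, -0.66, 0.01], [-0.48, 0.54, -0.69], [0.45, -0.52, -0.72]]
side [[404.2, 0.0, 318.1], [0.0, 404.2, 198.6], [0.0, 0.0, 1.0]] -0.02926170325921251 [0.304 0.939 0.785] [[-0.97, -0.23, -0.0], [-0.14, 0.59, -0.79], [0.18, -0.77, -0.61]]
```

View pics/scene0.png

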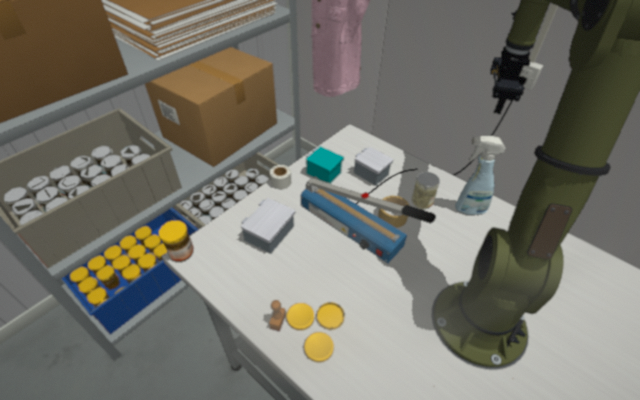

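View pics/side0.png

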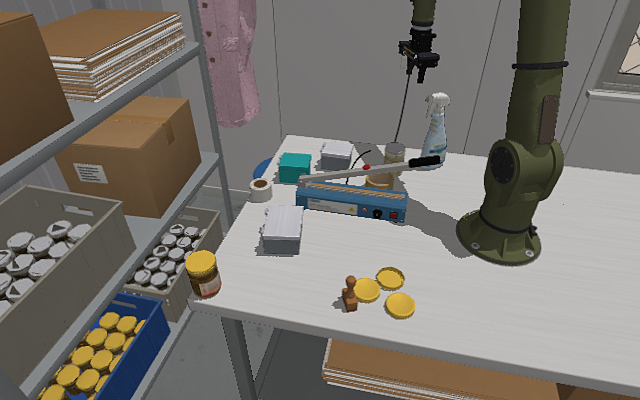

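The scene image shows two grey boxes, a left one at about (268,224) and a far right one at (374,164). The turquoise look-alike is at (324,164). I'll enlarge both grey boxes in both views to measure which is wider.

Run:
```python
import cv2,numpy as np
a=cv2.imread("pics/scene0.png");b=cv2.imread("pics/side0.png")
def c(i,x,y):
    p=cv2.resize(i[y:y+60,x:x+80],None,fx=5,fy=5,interpolation=cv2.INTER_CUBIC)
    for k in range(0,80,10):
        cv2.putText(p,str(x+k),(k*5,8),0,.3,(0,0,255));cv2.line(p,(k*5,10),(k*5,14),(0,0,255))
    for k in range(10,60,10):
        cv2.putText(p,str(y+k),(0,k*5+3),0,.3,(0,0,255));cv2.line(p,(22,k*5),(26,k*5),(0,0,255))
    return p
cv2.imwrite("pics/crop.png",np.vstack([np.hstack([c(a,230,192),c(a,335,138)]),np.hstack([c(b,245,200),c(b,300,130)])]))
```

```text
(no output)
```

View pics/crop.png

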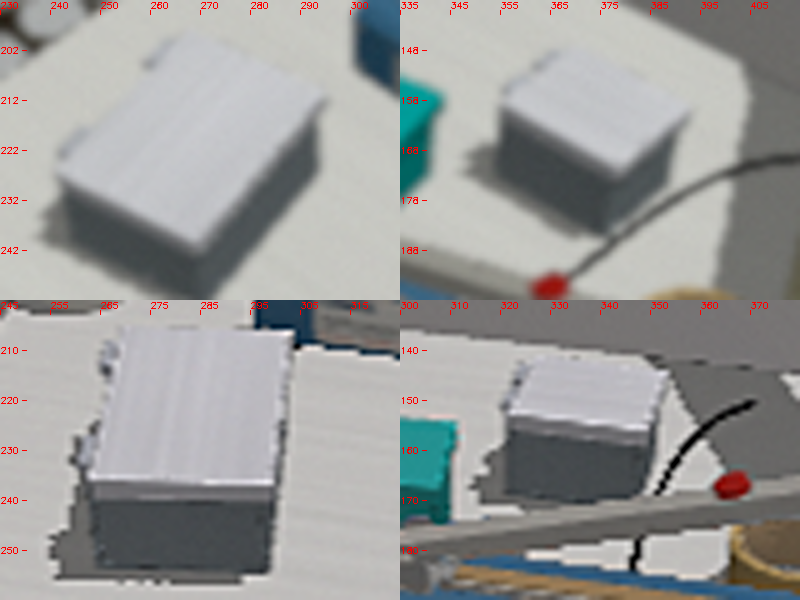

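```bash
cat > h.py <<'E'
from cell import env
import cv2,numpy as np
def und(c,p):
    p=np.atleast_2d(np.array(p,float));K=c["camera_matrix"];d=np.array([c["k1"],0,0,0,0.])
    return cv2.undistortPoints(p[:,None],K,d)[:,0]
def tri(c1,p1,c2,p2):
    P=[np.c_[c["R"],c["t"]] for c in(c1,c2)]
    X=cv2.triangulatePoints(P[0],P[1],und(c1,p1).T,und(c2,p2).T);return (X[:3]/X[3]).T
def proj(c,X):
    return cv2.projectPoints(np.array(X,float).reshape(-1,3),cv2.Rodrigues(c["R"])[0],c["t"],c["camera_matrix"],np.array([c["k1"],0,0,0,0.]))[0][:,0]
E
cat > m.py <<'E'
from h import *
from scipy.optimize import least_squares
a=env.read_camera("scene");b=env.read_camera("side")
# order backright, frontright, frontleft, backleft
S={"L":([(266,199.4),(295.4,211.6),(270,241.6),(242,226.4)],[(268.6,205.2),(303.6,206),(300.6,236.8),(263,236)]),
"R":([(367,148.2),(393,160),(379,172.4),(355,157.6)],[(325,141),(354,144.4),(350.4,156.4),(321.6,153)])}
for k,(p,q) in S.items():
    X=tri(a,p,b,q);print(k,np.round(X,3).tolist())
    e=lambda i,j:round(float(np.linalg.norm(X[i,:2]-X[j,:2])),3)
    print("widths",e(0,3),e(1,2),"depths",e(0,1),e(2,3))
    f=lambda v:np.array([[v[0]+np.cos(v[2])*x-np.sin(v[2])*y,v[1]+np.sin(v[2])*x+np.cos(v[2])*y,v[3]] for x,y in[(v[5]/2,-v[4]/2),(-v[5]/2,-v[4]/2),(-v[5]/2,v[4]/2),(v[5]/2,v[4]/2)]])
    for w in(.129,.084):
        g=lambda v:np.r_[(proj(a,f(np.r_[v,w,.104]))-p).ravel(),(proj(b,f(np.r_[v,w,.104]))-q).ravel()]
        s=least_squares(g,[*X[:,:2].mean(0),0,.07]);print(w,np.round(s.x,4),"yaw",np.degrees(s.x[2]).round(1),"rms",np.sqrt(np.mean(s.fun**2)).round(2))
E
python3 m.py
```

```text
L [[0.645, 0.101, 0.074], [0.55, 0.077, 0.07], [0.526, 0.2, 0.068], [0.625, 0.212, 0.062]]
widths 0.112 0.125 depths 0.099 0.1
0.129 [0.5883 0.1446 0.2009 0.0658] yaw 11.5 rms 1.03
0.084 [0.5837 0.1527 0.1568 0.0733] yaw 9.0 rms 3.98
R [[0.567, -0.29, 0.075], [0.466, -0.296, 0.073], [0.466, -0.217, 0.071], [0.568, -0.228, 0.066]]
widths 0.062 0.079 depths 0.102 0.103
0.129 [ 0.5224 -0.2741  0.0907  0.0601] yaw 5.2 rms 3.5
0.084 [ 0.5179 -0.2608  0.0195  0.069 ] yaw 1.1 rms 0.87
```

Left box (scene 268,224) measures about 125 mm wide and fits the 129 mm lid. The right box (374,164) measures about 79 mm and fits the 84 mm lid, so it's the narrow one. The left box is the wide one, and its hinges are on the far side. Next I'll check the tall obstacles before travelling.

```bash
cat >> h.py <<'E'
from scipy.spatial.transform import Rotation as Ro
def shift(target,yaw=None,o=None):
    o=o or env.get_obs();R=Ro.from_euler("xyz",o["tool_rot"],degrees=True)
    d=R.inv().apply(np.array(target)-o["tool_pos"])*100
    tw=None if yaw is None else np.degrees((R.inv()*Ro.from_euler("xyz",[180,0,yaw],degrees=True)).as_rotvec())
    print("pos",np.round(o["tool_pos"],4),np.round(o["tool_rot"],2),"F",np.round(o["force"],1),"shift cm",np.round(d,2),"twist",None if tw is None else np.round(tw,2))
E
python3 - <<'E'
from h import *
a=env.read_camera("scene");b=env.read_camera("side")
print(tri(a,[(488,140),(432,214)],b,[(438,95),(437,160)]).round(3).tolist())
shift([.6,-.2,.52],11.5)
E
```

```text
[[0.213, -0.311, 0.275], [0.207, -0.042, 0.205]]
pos [ 0.2896 -0.5819  0.4044] [-179.97    0.     26.46] F [ 0.   0.7 -0.2] shift cm [ 44.81 -20.36 -11.55] twist [-3.000e-02  1.000e-02  1.496e+01]
```

Call:
servo_tool:
  plan:
    - {"xyz":[0,0,-4],"twist":[0,0,0],"jaw":1}
    - {"xyz":[2,0,-8],"twist":[0,0,3],"jaw":1}
    - {"xyz":[5,-2,-10],"twist":[0,0,6],"jaw":1}
    - {"xyz":[9,-3.5,-11.5],"twist":[0,0,10],"jaw":1}
    - {"xyz":[13,-5,-11.5],"twist":[0,0,15],"jaw":1}
    - {"xyz":[17,-6.5,-11.5],"twist":[0,0,15],"jaw":1}
    - {"xyz":[21,-8,-11.5],"twist":[0,0,15],"jaw":1}
    - {"xyz":[25,-10,-11.5],"twist":[0,0,15],"jaw":1}
    - {"xyz":[28.5,-12,-11.5],"twist":[0,0,15],"jaw":1}
    - {"xyz":[32,-14,-11.5],"twist":[0,0,15],"jaw":1}
  newtons: 10

```text
time_s: 1.13
tool_pos: [0.5098, -0.3193, 0.5198]
tool_rot: [180.0, -0.0, 11.5]
force: [0.6, -0.9, 0.7]
grip_width: 0.0281
grasp_force: 0.0
```

```bash
python3 -c "
from h import *
shift([.56,.0,.5],11.5)"
```

```text
pos [ 0.5098 -0.3193  0.5198] [ 1.7998e+02 -1.0000e-02  1.1460e+01] F [ 0.6 -0.9  0.7] shift cm [ 11.26 -30.3    1.97] twist [ 0.02 -0.01 -0.04]
```

Call:
servo_tool:
  plan:
    - {"xyz":[1.5,-3.7,0],"twist":[0,0,0],"jaw":1}
    - {"xyz":[3,-7.5,0],"twist":[0,0,0],"jaw":1}
    - {"xyz":[4.5,-11.2,0],"twist":[0,0,0],"jaw":1}
    - {"xyz":[6,-15,0],"twist":[0,0,0],"jaw":1}
    - {"xyz":[7.5,-18.7,0],"twist":[0,0,0],"jaw":1}
    - {"xyz":[9,-22.5,0],"twist":[0,0,0],"jaw":1}
    - {"xyz":[9.2,-26.5,0],"twist":[0,0,0],"jaw":1}
    - {"xyz":[9.2,-30.5,0],"twist":[0,0,0],"jaw":1}
    - {"xyz":[9.2,-34.5,0],"twist":[0,0,0],"jaw":1}
    - {"xyz":[9.2,-38.5,0],"twist":[0,0,0],"jaw":1}

```text
time_s: 1.97
tool_pos: [0.5218, 0.0764, 0.5198]
tool_rot: [180.0, -0.0, 11.5]
force: [0.8, 0.3, 0.7]
grip_width: 0.0005
grasp_force: 0.0
```

Run:
```python
from h import *
c=env.read_camera("wrist");o=env.get_obs()
cv2.imwrite("pics/w1.png",c["img"][:,:,::-1]);np.savez("w1.npz",**c)
print(-c["R"].T@c["t"]);shift([.5525,.1385,.42],11.5)
c1,s1=np.cos(np.radians(11.5)),np.sin(np.radians(11.5))
print(proj(c,[[.645,.101,.07],[.55,.077,.07],[.526,.2,.07],[.625,.212,.07]]).round(0).tolist())
```

```text
[0.60234104 0.09326555 0.50011118]
pos [0.5193 0.0863 0.5205] [-1.797e+02 -7.000e-02  1.222e+01] F [-2.1  7.   1.7] shift cm [ 4.33 -4.34 10.08] twist [-0.3  -0.07  0.72]
[[322.0, 75.0], [325.0, 148.0], [238.0, 147.0], [238.0, 73.0]]
```

View pics/w1.png

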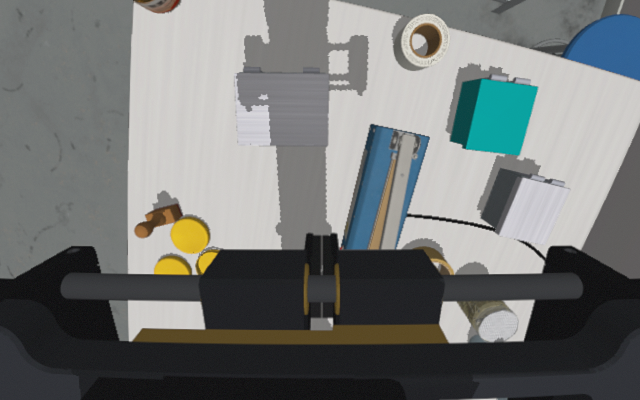

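Lid corners in the wrist view are at (237,72), (327,72), (327,146) and (238,146), close to the prediction. Tape, stamp and sealer are clear of it. I'll refine with this view.

Run:
```python
from h import *
c=env.read_camera("wrist");p=np.array([(327,72),(327,146),(238,146),(237,72)],float)
c0=dict(np.load("w1.npz"))
for z in(.07,):
    u=und(c0,p);R=c0["R"];C=-R.T@c0["t"];r=np.c_[u,np.ones(4)]@R;X=C+r*((z-C[2])/r[:,2])[:,None]
    print(X.round(4).tolist());d=X[2]-X[1];print("yaw",np.degrees(np.arctan2(-d[0],d[1])),np.linalg.norm(d),"frontmid",(X[1]+X[2])/2, "depth",np.linalg.norm(X[0]-X[1]),np.linalg.norm(X[3]-X[2]))
shift([.555,.1385,.42],11.5)
```

```text
[[0.65, 0.0948, 0.07], [0.5532, 0.0747, 0.07], [0.5281, 0.1998, 0.07], [0.6265, 0.2136, 0.07]]
yaw 11.335411928908696 0.1276275427327514 frontmid [0.54062948 0.13725286 0.07      ] depth 0.09888726536031059 0.09937491392897564
pos [0.5203 0.083  0.5206] [-1.7983e+02 -9.0000e-02  1.2220e+01] F [-0.1  0.1  0.7] shift cm [ 4.55 -4.66 10.09] twist [-0.17 -0.09  0.72]
```

Call:
servo_tool:
  plan:
    - {"xyz":[1.5,-1.9,3],"twist":[0,0,0],"jaw":1}
    - {"xyz":[3,-3.8,6],"twist":[0,0,0],"jaw":1}
    - {"xyz":[4.4,-5.6,9],"twist":[0,0,0.2],"jaw":1}
    - {"xyz":[4.4,-5.6,13],"twist":[0,0,0.2],"jaw":1}
    - {"xyz":[4.4,-5.6,17],"twist":[0,0,0.2],"jaw":1}
    - {"xyz":[4.4,-5.6,20],"twist":[0,0,0.2],"jaw":1}
    - {"xyz":[4.4,-5.6,22],"twist":[0,0,0.2],"jaw":1}
    - {"xyz":[4.4,-5.6,22],"twist":[0,0,0.2],"jaw":1}
    - {"xyz":[4.4,-5.6,22],"twist":[0,0,0.2],"jaw":1}
    - {"xyz":[4.4,-5.6,22],"twist":[0,0,0.2],"jaw":1}

```text
time_s: 2.9
tool_pos: [0.5553, 0.1382, 0.3015]
tool_rot: [-180.0, -0.1, 11.3]
force: [0.4, 0.5, 0.6]
grip_width: 0.0004
grasp_force: 0.0
```

Run:
```python
from h import *
shift([.5555,.1405,.256],11.3)
c=env.read_camera("wrist");cv2.imwrite("pics/w2.png",c["img"][:,:,::-1])
print(proj(c,[[.5406,.1373,.07],[.5555,.1405,.07],[.5555,.1405,.12]]).round(0).tolist())
```

```text
pos [0.5553 0.1382 0.3015] [-1.800e+02 -1.500e-01  1.125e+01] F [0.4 0.5 0.6] shift cm [ 0.05 -0.22  4.55] twist [-0.   -0.15 -0.05]
[[319.0, 240.0], [319.0, 221.0], [318.0, 251.0]]
```

View pics/w2.png

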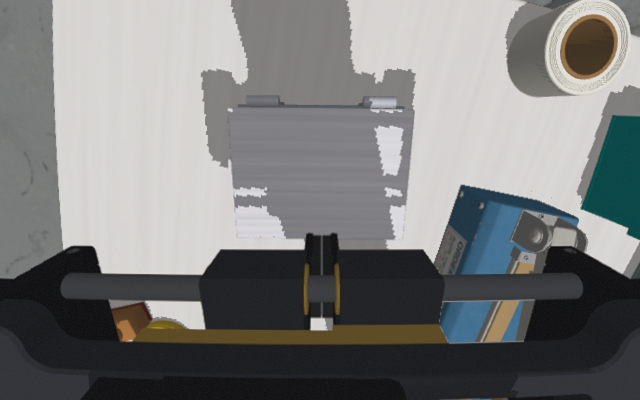

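Front edge is at row about 238, cols 236–404 (predicted mid 319,240), so alignment is good. I'll check the sealer's clearance from the wide gripper body.

Run:
```python
from h import *
a=env.read_camera("scene");b=env.read_camera("side")
# handle far end, handle tip, body top near-left far corner, body left near-robot corner top
print(tri(a,[(310,183),(432,214),(302,193),(382,243)],b,[(302,181),(437,160),(298,190),(408,206)]).round(3).tolist())
```

```text
[[0.583, -0.023, 0.087], [0.207, -0.042, 0.205], [0.584, 0.013, 0.075], [0.272, 0.049, 0.113]]
```

Call:
servo_tool:
  plan:
    - {"xyz":[0,-0.2,1.5],"twist":[0,0,0],"jaw":1}
    - {"xyz":[0,-0.2,3],"twist":[0,0,0],"jaw":1}
    - {"xyz":[0,-0.2,3.8],"twist":[0,0,0],"jaw":1}
    - {"xyz":[0,-0.2,4.2],"twist":[0,0,0],"jaw":1}
    - {"xyz":[0,-0.2,4.2],"twist":[0,0,0],"jaw":1}
    - {"xyz":[0,-0.2,4.2],"twist":[0,0,0],"jaw":1}

```text
time_s: 3.55
tool_pos: [0.5545, 0.1401, 0.2584]
tool_rot: [180.0, -0.1, 11.3]
force: [0.4, -0.3, -0.4]
grip_width: 0.0004
grasp_force: 0.0
```

Call:
servo_tool:
  plan:
    - {"xyz":[0,0,0.2],"twist":[0,0,0],"jaw":1}
    - {"xyz":[0,0,0.4],"twist":[0,0,0],"jaw":1}
    - {"xyz":[0,0,0.5],"twist":[0,0,0],"jaw":1}
    - {"xyz":[0,0,0.5],"twist":[0,0,0],"jaw":1}

```text
time_s: 3.88
tool_pos: [0.5543, 0.14, 0.2529]
tool_rot: [180.0, -0.0, 11.3]
force: [-0.4, -0.4, 1.5]
grip_width: 0.0005
grasp_force: 0.5
```

Call:
servo_tool:
  plan:
    - {"xyz":[0,0,0.1],"twist":[0,0,0],"jaw":1}
    - {"xyz":[0,0,0.1],"twist":[0,0,0],"jaw":1}
    - {"xyz":[0,0,0.1],"twist":[0,0,0],"jaw":1}

```text
time_s: 4.13
tool_pos: [0.5543, 0.14, 0.2519]
tool_rot: [180.0, -0.0, 11.3]
force: [-0.1, 0.2, 1.1]
grip_width: 0.0006
grasp_force: 0.6
```

Call:
servo_tool:
  plan:
    - {"xyz":[0,0,0.1],"twist":[0,0,0],"jaw":1}
    - {"xyz":[0,0,0.1],"twist":[0,0,0],"jaw":1}
    - {"xyz":[0,0,0.1],"twist":[0,0,0],"jaw":1}

```text
time_s: 4.38
tool_pos: [0.5543, 0.14, 0.2508]
tool_rot: [180.0, -0.0, 11.3]
force: [0.8, 0.0, 1.8]
grip_width: 0.0002
grasp_force: 0.8
```

Call:
servo_tool:
  plan:
    - {"xyz":[0,0,0.1],"twist":[0,0,0],"jaw":1}
    - {"xyz":[0,0,0.1],"twist":[0,0,0],"jaw":1}
    - {"xyz":[0,0,0.1],"twist":[0,0,0],"jaw":1}

```text
time_s: 4.63
tool_pos: [0.5543, 0.14, 0.2498]
tool_rot: [180.0, -0.0, 11.3]
force: [0.8, -0.0, 1.8]
grip_width: 0.0004
grasp_force: 0.9
```

Call:
servo_tool:
  plan:
    - {"xyz":[0,0,0.08],"twist":[0,0,0],"jaw":1}
    - {"xyz":[0,0,0.08],"twist":[0,0,0],"jaw":1}
    - {"xyz":[0,0,0.08],"twist":[0,0,0],"jaw":1}

```text
time_s: 4.88
tool_pos: [0.5542, 0.14, 0.2489]
tool_rot: [180.0, -0.0, 11.3]
force: [1.5, -0.7, 2.4]
grip_width: 0.0003
grasp_force: 0.9
```

Call:
servo_tool:
  plan:
    - {"xyz":[0,0,0.05],"twist":[0,0,0],"jaw":1}
    - {"xyz":[0,0,0.05],"twist":[0,0,0],"jaw":1}
    - {"xyz":[0,0,0.05],"twist":[0,0,0],"jaw":1}

```text
time_s: 5.13
tool_pos: [0.5543, 0.14, 0.2485]
tool_rot: [180.0, -0.0, 11.3]
force: [1.5, -0.2, 2.0]
grip_width: 0.0006
grasp_force: 1.0
```

Call:
servo_tool:
  plan:
    - {"xyz":[0,0,0.04],"twist":[0,0,0],"jaw":1}
    - {"xyz":[0,0,0.04],"twist":[0,0,0],"jaw":1}
    - {"xyz":[0,0,0.04],"twist":[0,0,0],"jaw":1}

```text
time_s: 5.38
tool_pos: [0.5543, 0.14, 0.2483]
tool_rot: [180.0, -0.0, 11.3]
force: [-0.0, -0.9, 4.7]
grip_width: 0.0003
grasp_force: 2.1
```

Force rises at the stop, so the catch should be released. Now to lift away.

Call:
servo_tool:
  plan:
    - {"xyz":[0,0,-3.5],"twist":[0,0,0],"jaw":1}
    - {"xyz":[-2,0,-7],"twist":[0,0,0],"jaw":1}
    - {"xyz":[-5,0,-9],"twist":[0,0,0],"jaw":1}
    - {"xyz":[-8,0,-9],"twist":[0,0,0],"jaw":1}
    - {"xyz":[-8,0,-9],"twist":[0,0,0],"jaw":1}
    - {"xyz":[-8,0,-9],"twist":[0,0,0],"jaw":1}
    - {"xyz":[-8,0,-9],"twist":[0,0,0],"jaw":1}
    - {"xyz":[-8,0,-9],"twist":[0,0,0],"jaw":1}
    - {"xyz":[-8,0,-9],"twist":[0,0,0],"jaw":1}
    - {"xyz":[-8,0,-9],"twist":[0,0,0],"jaw":1}

```text
time_s: 6.22
tool_pos: [0.4762, 0.1245, 0.3375]
tool_rot: [-179.9, 0.1, 11.3]
force: [0.4, -1.1, 0.8]
grip_width: 0.0009
grasp_force: 0.0
```

Call:
servo_tool:
  plan:
    - {"xyz":[0,0,0],"twist":[0,0,0],"jaw":1}
    - {"xyz":[0,0,0],"twist":[0,0,0],"jaw":1}
    - {"xyz":[0,0,0],"twist":[0,0,0],"jaw":1}
    - {"xyz":[0,0,0],"twist":[0,0,0],"jaw":1}
    - {"xyz":[0,0,0],"twist":[0,0,0],"jaw":1}
    - {"xyz":[0,0,0],"twist":[0,0,0],"jaw":1}
    - {"xyz":[0,0,0],"twist":[0,0,0],"jaw":1}
    - {"xyz":[0,0,0],"twist":[0,0,0],"jaw":1}

```text
time_s: 6.88
tool_pos: [0.4757, 0.1244, 0.338]
tool_rot: [180.0, -0.0, 11.3]
force: [0.4, -0.0, -0.3]
grip_width: 0.0006
grasp_force: 0.0
```

Run:
```python
from h import *
a=env.read_camera("side")["img"];b=env.read_camera("scene")["img"]
f=lambda i,x,y:cv2.resize(i[y:y+150,x:x+200,::-1],None,fx=2,fy=2,interpolation=cv2.INTER_CUBIC)
cv2.imwrite("pics/l1.png",np.hstack([f(a,200,120),f(b,180,110)]));shift([.554,.14,.3])
```

```text
pos [0.4757 0.1244 0.3381] [179.99  -0.    11.26] F [ 0.3 -0.8 -0.1] shift cm [ 7.99 -0.    3.81] twist None
```

View pics/l1.png

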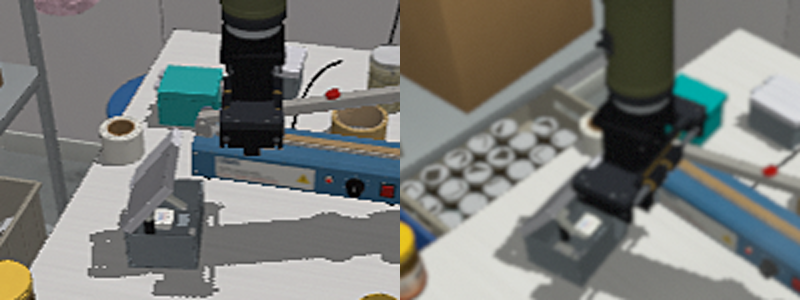

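The lid is ajar at about 0.9 (side crop 155,185), with the catch stem at its left end and the sachets inside. Next, lower the tip to about 0.12 and push.

Call:
servo_tool:
  plan:
    - {"xyz":[1,0.5,2],"twist":[0,0,0],"jaw":1}
    - {"xyz":[4,0.5,3.6],"twist":[0,0,0],"jaw":1}
    - {"xyz":[6.5,0.5,3.6],"twist":[0,0,0],"jaw":1}
    - {"xyz":[7.5,0.5,3.6],"twist":[0,0,0],"jaw":1}
    - {"xyz":[8.2,0.5,3.6],"twist":[0,0,0],"jaw":1}
    - {"xyz":[8.9,0.5,3.6],"twist":[0,0,0],"jaw":1}
    - {"xyz":[9.6,0.5,3.6],"twist":[0,0,0],"jaw":1}
    - {"xyz":[10.3,0.5,3.6],"twist":[0,0,0],"jaw":1}
    - {"xyz":[11,0.5,3.6],"twist":[0,0,0],"jaw":1}
    - {"xyz":[11,0.5,3.6],"twist":[0,0,0],"jaw":1}

```text
time_s: 7.82
tool_pos: [0.5856, 0.1411, 0.3024]
tool_rot: [-180.0, -0.1, 11.2]
force: [1.3, 0.2, 0.4]
grip_width: 0.0003
grasp_force: 0.0
```

Call:
servo_tool:
  plan:
    - {"xyz":[0.7,0,0],"twist":[0,0,0],"jaw":1}
    - {"xyz":[1.4,0,0],"twist":[0,0,0],"jaw":1}
    - {"xyz":[2.1,0,0],"twist":[0,0,0],"jaw":1}
    - {"xyz":[2.8,0,0],"twist":[0,0,0],"jaw":1}
    - {"xyz":[3.5,0,0],"twist":[0,0,0],"jaw":1}
    - {"xyz":[4,0,0],"twist":[0,0,0],"jaw":1}
    - {"xyz":[4,0,0],"twist":[0,0,0],"jaw":1}

```text
time_s: 8.4
tool_pos: [0.6248, 0.1489, 0.3019]
tool_rot: [-180.0, -0.0, 11.2]
force: [-0.1, 0.2, 0.3]
grip_width: 0.0005
grasp_force: 0.0
```

Run:
```python
from h import *
a=env.read_camera("side")["img"];b=env.read_camera("scene")["img"]
f=lambda i,x,y:cv2.resize(i[y:y+150,x:x+200,::-1],None,fx=2,fy=2,interpolation=cv2.INTER_CUBIC)
cv2.imwrite("pics/l2.png",np.hstack([f(a,200,120),f(b,180,110)]));shift([.554,.14,.3])
```

```text
pos [0.6239 0.1489 0.3018] [-1.7999e+02  2.0000e-02  1.1260e+01] F [-0.6 -0.  -0.2] shift cm [-7.03 -0.5   0.18] twist None
```

View pics/l2.png

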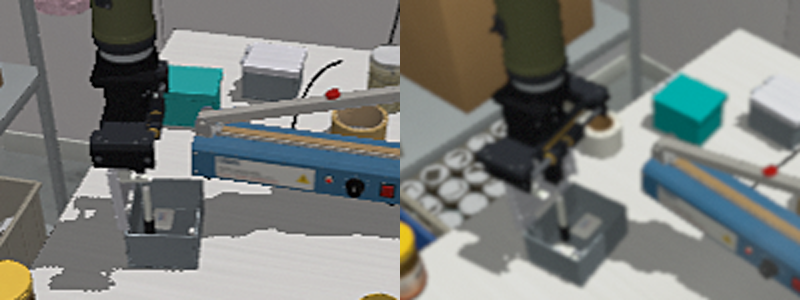

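The lid is near upright (side crop 120,215). I'll push on about 3.5 cm.

Call:
servo_tool:
  plan:
    - {"xyz":[0.6,0,0],"twist":[0,0,0],"jaw":1}
    - {"xyz":[1.2,0,0],"twist":[0,0,0],"jaw":1}
    - {"xyz":[1.8,0,0],"twist":[0,0,0],"jaw":1}
    - {"xyz":[2.4,0,0],"twist":[0,0,0],"jaw":1}
    - {"xyz":[3,0,0],"twist":[0,0,0],"jaw":1}
    - {"xyz":[3.3,0,0],"twist":[0,0,0],"jaw":1}
    - {"xyz":[3.3,0,0],"twist":[0,0,0],"jaw":1}

```text
time_s: 9.08
tool_pos: [0.6568, 0.1554, 0.3018]
tool_rot: [-180.0, -0.0, 11.3]
force: [-0.4, -0.3, 0.4]
grip_width: 0.0006
grasp_force: 0.0
```

Call:
servo_tool:
  plan:
    - {"xyz":[-2,0,0],"twist":[0,0,0],"jaw":1}
    - {"xyz":[-5,0,0],"twist":[0,0,0],"jaw":1}
    - {"xyz":[-8,0,-1],"twist":[0,0,0],"jaw":1}
    - {"xyz":[-12,0,-2],"twist":[0,0,0],"jaw":1}
    - {"xyz":[-15,0,-4],"twist":[0,0,0],"jaw":1}
    - {"xyz":[-18,0,-7],"twist":[0,0,0],"jaw":1}
    - {"xyz":[-18,0,-10],"twist":[0,0,0],"jaw":1}
    - {"xyz":[-18,0,-13],"twist":[0,0,0],"jaw":1}
    - {"xyz":[-18,0,-13],"twist":[0,0,0],"jaw":1}
    - {"xyz":[-18,0,-13],"twist":[0,0,0],"jaw":1}

```text
time_s: 9.92
tool_pos: [0.4798, 0.1205, 0.4342]
tool_rot: [179.9, -0.3, 11.3]
force: [-0.6, 0.6, -0.8]
grip_width: 0.0003
grasp_force: 0.0
```

Call:
servo_tool:
  plan:
    - {"xyz":[0,0,0],"twist":[0,0,0],"jaw":1}
    - {"xyz":[0,0,0],"twist":[0,0,0],"jaw":1}
    - {"xyz":[0,0,0],"twist":[0,0,0],"jaw":1}
    - {"xyz":[0,0,0],"twist":[0,0,0],"jaw":1}
    - {"xyz":[0,0,0],"twist":[0,0,0],"jaw":1}
    - {"xyz":[0,0,0],"twist":[0,0,0],"jaw":1}

```text
time_s: 10.42
tool_pos: [0.4796, 0.1201, 0.4315]
tool_rot: [-180.0, 0.1, 11.3]
force: [0.3, 0.0, 0.1]
grip_width: 0.0004
grasp_force: 0.0
```

Run:
```python
from h import *
a=env.read_camera("side")["img"];b=env.read_camera("scene")["img"]
f=lambda i,x,y:cv2.resize(i[y:y+150,x:x+200,::-1],None,fx=2,fy=2,interpolation=cv2.INTER_CUBIC)
cv2.imwrite("pics/l3.png",np.hstack([f(a,200,120),f(b,180,110)]));shift([.554,.14,.3])
```

```text
pos [0.4796 0.1201 0.4318] [-1.7999e+02  3.0000e-02  1.1270e+01] F [ 0.4 -0.  -0.1] shift cm [ 7.69 -0.49 13.17] twist None
```

View pics/l3.png

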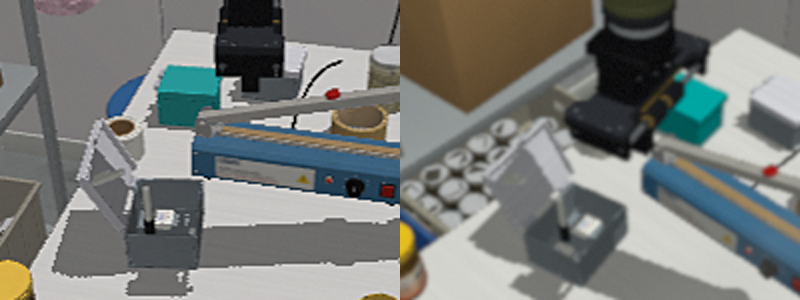

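The lid leans back past upright (side crop 110,170) and stays there with the gripper clear. The sachets are inside, the narrow box is shut, and the other things in view haven't moved.

```bash
python3 -c "
from cell import env
print(env.sign_off())"
```

```text
the job is handed in; nothing more can be done
None
```

The wide box's lid was pressed until its catch let go, sprang ajar, and was pushed past upright, where it stays open; in the last picture the sachets were still inside and the narrow box was shut, and I handed the job in at about 10.5 s.

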